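Make up a stitching kit and a snap-setting kit

ROBOT

A 7-joint arm with a two-finger parallel gripper is mounted at the origin on a cart in front of the work surface, level with it; the furniture and walls round the work are solid. World frame = base frame: x ahead of the robot, y to its left, z up, the work surface at z = 0. Lengths are in m, angles in rad, forces in N, time in s.
With the tool pointing down it reaches from about 0.425 to 0.95 m from the base axis. Payload 4.7 kg.
Tool frame: the origin (TCP) lies midway between the tips of the shut fingers; the grasp point (between the pads) lies 19 mm behind it; z points along the fingers, y is the line along which they close (so a half turn about z gives the same grasp; the last joint's range is limited). The gripper opens to 85 mm and grips with 20 to 120 N. Pads are 22 mm wide; open, the fingers measure 114 mm over their backs; the gripper's body (76 mm by 85 mm) begins 54 mm behind the grasp point. The pads swing forward as they close: fully open they stand 13 mm farther back than shut.
Start: joints at [1.253, 0.469, -0.049, 1.532, 0.024, 1.141, -0.082], TCP at [0.192, -0.647, 0.231] pointing down, gripper open.
Joint ranges: [-2.59, 2.59], [-0.33, 1.99], [-1.39, 1.29], [0.1, 2.45], [-1.04, 4.18], [0.21, 1.99], [-2.66, 2.66]. Speed limits (rad/s): [2.57, 2.57, 3.14, 3.14, 3.14, 3.14, 3.14].

INTERFACE

Orientations are given as a unit quaternion [w, x, y, z].
In Python, from rig import sense, snapshot, camera_model, ticket gives the robot as it stands.
- The arm moves only by the tool arm_command, never from a script. Its argument "plan" is a list of rows, each an object with "offset": the shift along the tool's x, y, z each as a share of 0.08 m, from -1 to 1, a list of three; "angular": the turn, a rotation vector about the tool's x, y, z each as a share of 2 pi rad, from -1 to 1, a list of three; "grip": the opening, from 0 (shut) to 1 (fully open). In form: [{"offset": [x, y, z], "angular": [wx, wy, wz], "grip": grip}, ...]. A call has 1 to 20 rows; each row is the pose to reach, as a shift and turn from the pose commanded when the call began, along the tool's axes at that moment, turning the shorter way round; what a row does not reach only later rows make up. A row lasts 1/8 s, in which the tool goes at most 62.5 mm and 10.7 degrees, less where a joint would pass 70% of its speed; a pose out of reach is approached as far as the arm can. A call with a number of a shift or a turn outside -1 to 1 is refused whole. A call with a gripper value outside its range is refused whole. The fingers move at their own pace and stop on an object; "newtons" is the grip in N (left out, the last holds). Time passes only in rows, so rows that repeat a pose let the fingers close. It gives the time, the measured TCP pose, the force, the opening and the grip force at its end, in the units of the state.
- sense(): the state, without advancing time (a new reading comes with each control period).
- snapshot(name): name is "side" or "top" or "wrist"; returns the picture (420x560x3 uint8, red, green, blue); there is no depth.
- camera_model(name): a dict with "vertical_fov" (degrees; the focal length in pixels is half the picture's height over the tangent of half this angle, whatever the lens; pixels are square), "cx", "cy" (the principal point, pixels), "view" (4x4, takes a point from world to camera coordinates). Camera axes: x right, y down, z forward; pixel columns grow to the right and rows downward; lengths in m; the calibration is good to about 2 mm. A picture is of the moment at which its call begins: read the wrist's pose just before it. camera_model takes no time and is no camera call; for the wrist camera it gives the pose at the moment of the call.
- ticket.job_done(): hands the job in; it is judged then, once.
The state is a dict: "time_s": time; "joint_positions": joint angles; "qvel": joint speeds; "joint_efforts": joint torques, N m; "ee_pos": TCP position; "orientation": TCP orientation; "contact_force": force on the tool from outside, world axes, zero at the start; "moment": the same for the moment, N m; "opening": opening from 0.0 (shut) to 1.0 (fully open); "grasp_force": force on a finger pad.
Only numpy, scipy, OpenCV 4.12 (cv2) and the standard library are available. Lean on these libraries where they do the work, as an engineer would, in place of code of your own. Each camera call takes 0.05 s, during which the arm holds its last target. There are 200 camera calls.

TASK

Make up the two leatherwork kits from the stock in the middle of the bench. The squarish kit board gets the stitching kit: thread spool standing in the big round pocket, wax block in the small rectangular pocket, flat-bladed pricking iron in the long pocket; the long narrow board gets the snap-setting kit: anvil disc in its round pocket and the round snap setter in its long pocket. Each thing must lie flat on the floor of its pocket; leave the spring clip, glue pot and dye bottle where they are.

Things in the scene. Friction and masses are not known exactly. Their poses are not given: they have to be found in the camera images.
- stitch_board: Squarish fixed plywood kit board, 176 (own x) x 160 (own y) x 14 mm, left or right of the stock, yaw within 0.25 rad. Origin: centre of underside. Pockets 6 mm deep, floor 8 mm above the origin; centres in its frame (mm): spool, round, diameter 86, at x -34, y -27; wax, 60 (x) by 76 (y), at x +47, y -27; iron, 134 (x) by 45 (y), at x 0, y +46.5.
- snap_board: Long narrow fixed plywood kit board, 240 (own x) x 84 (own y) x 14 mm, on the other side of the stock, yaw within 0.25 rad. Origin: centre of underside. Pockets 6 mm deep, floor 8 mm above the origin; centres in its frame (mm): anvil, round, diameter 64, at x -77, y 0; setter, 144 (x) by 40 (y), at x +36, y 0.
- spool: Wooden spool wound with cream thread, standing upright in the stock, 51 mm high. Origin at the underside; the axis of the round body (diameter 56 mm) lies at x -1, y +3 mm in its own frame, and its z axis points up. Grip it round the body or flanges. (Any spools at the far back of the bench are fixed room furniture.)
- wax: Yellow beeswax block, lying flat, 35 mm along its own x, 52 mm along y, 17 mm high. Origin: centre of the underside, z up. Grip across the 35 mm. Either way round in its pocket.
- iron: Steel pricking iron with a flat, wider toothed blade at one end, lying flat, 21 mm wide at the most (own x), 110 mm long (own y), 12 mm high; the blade is towards its own -y, the square shaft (12 mm wide) spans y -16 to +46 mm. Origin: middle of its length, at the underside, z up. Grip across the shaft near the middle. Either end may point either way in its pocket.
- anvil: Small steel setting anvil, a disc of diameter 40 mm, 12 mm high, with a shallow dish in its upper face. Origin: centre of the underside, z up (dish up).
- setter: Steel snap setter, a plain round bar lying flat, 15 mm thick (own x), 120 mm long (own y), 15 mm high; it does not roll by itself. Origin: middle of its length, at the underside, z up. Grip across its thickness near the middle. Either end may point either way in its pocket.
- clip: Bystander: orange spring clip with two wire loops, 34x30x39 mm, standing among the stock; belongs to no kit. Origin: centre of the underside.
- pot: Bystander: white glue pot with a red lid, diameter 63 mm, 78 mm high, behind the stock. Origin: centre of the underside.
- dye: Bystander: brown dye bottle with a black cap, diameter 40 mm, 95 mm high, behind the stock. Origin: centre of the underside.

How it is judged:
By the outcome, as a careful person would: the job done as asked, in the order asked, and still so for the second after the job is handed in, with the robot touching nothing.
It also fails if it takes over 109 s, if anything falls off the work surface, if the arm or the gripper's body presses on something with over 40 N, if the wrist force passes 120 N, or if a joint passes its speed limit or range.

## Working session

There is one attempt and no reset: what is moved stays moved. The work goes in short steps, Python scripts to look and compute and a tool call to move; the robot and the scene stay as the last step left them, time stands still between calls to the robot, and variables do not carry over. Pictures are saved under pics/ and viewed, at most 14 in all, crops included, and the job is handed in when it is done.

Besides the shell and the picture viewer there is one more tool, called after "Emit:" in YAML: its name, and indented under it one key for each argument. arm_command: Moves the arm, as the interface text tells. Its arguments: {"type":"object","properties":{"plan":{"type":"array"},"newtons":{"type":"number"}},"required":["plan"]}

```bash
ls; mkdir -p pics
python3 - <<'E'
from rig import *
import cv2
for n in ("top","side"):
    im=snapshot(n); cv2.imwrite(f"pics/{n}0.png",im[:,:,::-1])
    m=camera_model(n); print(n,m)
s=sense(); print(s)
print(camera_model("wrist"))
E
```

```text
pics
top {'vertical_fov': 52.068077857894686, 'cx': 280.04490480607774, 'cy': 209.76467374735853, 'view': array([[-0.01942924, -0.99980274,  0.00412086,  0.02683722],
       [-0.98551924,  0.01845694, -0.16855614,  0.6116429 ],
       [ 0.16844683, -0.0073361 , -0.98568344,  0.91176201],
       [ 0.        ,  0.        ,  0.        ,  1.        ]])}
side {'vertical_fov': 50.441505731853546, 'cx': 273.1898492467614, 'cy': 208.4281964959639, 'view': array([[-0.10309086, -0.99462937,  0.00920262,  0.09960237],
       [-0.79672104,  0.07703215, -0.59941775,  0.48833647],
       [ 0.5954896 , -0.06912641, -0.80038346,  1.00340124],
       [ 0.        ,  0.        ,  0.        ,  1.        ]])}
{'time_s': 0.1, 'joint_positions': array([ 1.25309921,  0.46938758, -0.04860904,  1.53359103,  0.02410575,
        1.14099353, -0.08230692]), 'qvel': array([ 1.00637546e-04,  4.15842559e-05,  2.74333207e-04, -3.15159513e-03,
       -9.04823133e-05,  1.41640745e-03,  7.55460548e-04]), 'joint_efforts': array([ 4.92177223e-04, -5.11511028e+01, -4.63100150e-02, -2.38390499e+01,
        1.10064106e-02,  4.37721887e-03,  1.02512388e-05]), 'ee_pos': array([ 0.19210766, -0.64653063,  0.23034133]), 'orientation': array([-8.82534135e-04,  9.89589540e-01,  1.43915735e-01, -1.59433258e-04]), 'contact_force': array([-0.62456109, -0.18940896, -0.65464112]), 'moment': array([0.016635  , 0.01357656, 0.03209157]), 'grasp_force': 0.0, 'opening': 1.0013315191709349}
{'vertical_fov': 71.36733061987294, 'cx': 278.90276666397637, 'cy': 208.60374269448715, 'view': array([[ 0.28496215, -0.95853438, -0.00290002, -0.67387302],
       [-0.91571305, -0.27312355,  0.2947425 , -0.03812503],
       [-0.28331288, -0.08133487, -0.95557232,  0.38018441],
       [ 0.        ,  0.        ,  0.        ,  1.        ]])}
```

View pics/top0.png

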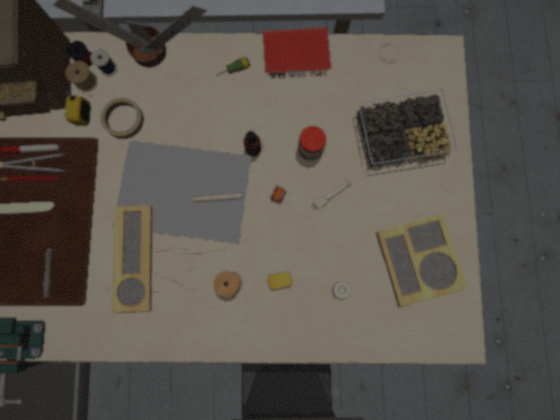

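View pics/side0.png

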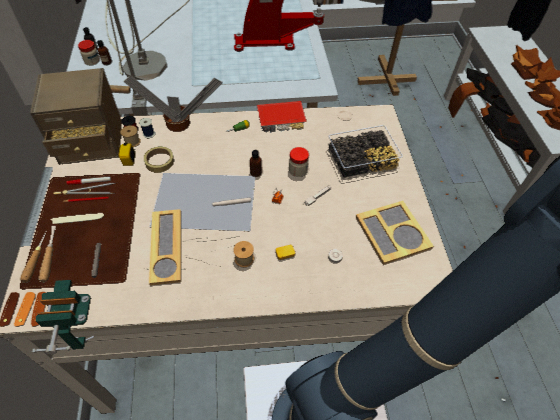

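The top view shows the snap board at left (~132,258), the stitch board at right (~422,260), spool (227,284), wax (280,281), anvil (342,290), iron (331,195) and setter (217,198). The side view shows the same layout, with the arm at lower right.

```bash
cat > lib.py <<'E'
import numpy as np, cv2
from rig import *
def ray(m,uv,z):
    """pixels -> world points on plane z"""
    uv=np.atleast_2d(np.asarray(uv,float)); f=210/np.tan(np.radians(m["vertical_fov"]/2))
    R=m["view"][:3,:3]; c=-R.T@m["view"][:3,3]
    d=np.c_[(uv[:,0]-m["cx"])/f,(uv[:,1]-m["cy"])/f,np.ones(len(uv))]@R
    return c+d*((z-c[2])/d[:,2])[:,None]
def proj(m,p):
    f=210/np.tan(np.radians(m["vertical_fov"]/2)); q=m["view"][:3,:3]@p+m["view"][:3,3]
    return np.array([f*q[0]/q[2]+m["cx"],f*q[1]/q[2]+m["cy"]])
def blob(im,box):
    """contour of the biggest thing differing from the ROI's median colour"""
    x0,y0,x1,y1=box; lab=cv2.cvtColor(im[y0:y1,x0:x1].astype(np.float32)/255,cv2.COLOR_RGB2LAB)
    d=np.linalg.norm(lab-np.median(lab.reshape(-1,3),0),axis=2)
    d8=np.clip(d*4,0,255).astype(np.uint8)
    _,b=cv2.threshold(d8,0,255,cv2.THRESH_OTSU)
    cs,_=cv2.findContours(b,cv2.RETR_EXTERNAL,cv2.CHAIN_APPROX_NONE)
    c=max(cs,key=cv2.contourArea)[:,0,:]+[x0,y0]
    return c
def rect(m,c,z):
    p=ray(m,c,z)[:,:2].astype(np.float32)*1000
    (x,y),(w,h),a=cv2.minAreaRect(p)
    if w<h: w,h,a=h,w,a+90
    a=(a+90)%180-90
    mo=cv2.moments(p.reshape(-1,1,2))
    return np.round([x,y,w,h,a,mo["m10"]/mo["m00"],mo["m01"]/mo["m00"]],1)
E
python3 - <<'E'
from lib import *
B={"top":dict(spool=(205,260,252,308),wax=(260,262,302,300),anvil=(325,272,362,308),iron=(302,172,360,216),setter=(186,184,242,208),clip=(266,180,294,208)),
"side":dict(spool=(222,234,268,276),wax=(266,238,306,268),anvil=(320,242,352,270),iron=(294,180,340,212),setter=(204,192,252,212),clip=(266,184,290,208))}
H=dict(spool=.0255,wax=.0085,anvil=.006,iron=.006,setter=.0075,clip=.02)
out=[]
for n in B:
    im=snapshot(n); m=camera_model(n)
    for k,b in B[n].items():
        c=blob(im,b); print(n,k,rect(m,c,H[k]))
        cv2.drawContours(im,[c.reshape(-1,1,2)],-1,(0,0,255),1)
    # boards: yellow plywood mask
    hsv=cv2.cvtColor(im,cv2.COLOR_RGB2HSV)
    y=cv2.inRange(hsv,(15,90,60),(32,255,255))
    cs,_=cv2.findContours(y,cv2.RETR_CCOMP,cv2.CHAIN_APPROX_NONE)
    for c in cs:
        if cv2.contourArea(c)>300:
            print(n,"board",c[:,0].mean(0).round(),rect(m,c[:,0],.014)); cv2.drawContours(im,[c],-1,(255,0,0),1)
    out.append(im[170:330,90:480] if n=="top" else im[150:310,130:450])
h=[cv2.resize(o,(780,320)) for o in out]
cv2.imwrite("pics/seg.png",np.vstack([h[0],h[1]])[:600,:,::-1])
E
```

```text
top spool [ 4.472e+02  1.358e+02  6.400e+01  6.040e+01 -2.000e-01  4.478e+02
  1.367e+02]
top wax [456.4  19.4  50.9  34.  -78.7 456.3  19.7]
top anvil [ 431.4 -117.2   42.4   40.2  -26.   431.3 -117. ]
top iron [ 651.8 -108.2  110.6   22.7  -57.9  647.5 -104. ]
top setter [651.1 162.5 113.6  17.  -86.6 651.9 160.5]
top clip [653.3  19.2  39.1  28.2 -27.  653.3  19.6]
top board [227. 285.] [450.5 137.2  56.8  53.5  88.9 451.  138.8]
top board [419. 263.] [ 497.5 -304.9  172.9  159.1   14.   516.9 -308.4]
top board [427. 237.] [ 547.  -321.2   82.    76.3  -76.1  549.8 -321.1]
top board [132. 259.] [513.6 355.9 237.8  83.6   1.8 513.3 354.9]
top board [131. 292.] [438.1 354.5  66.7  66.1  44.9 437.6 354.3]
top board [132. 242.] [550.4 356.7 148.8  46.2   2.  550.2 356.6]
top board [427. 139.] [ 784.7 -341.7  100.8   68.5  -82.7  786.2 -344.8]
top board [ 73. 107.] [876.8 512.8  67.6  43.9  -9.5 876.3 512.7]
top board [16. 89.] [924.7 650.9  82.4  42.2 -85.8 926.3 652.3]
top board [77. 72.] [972.3 508.2  57.2  54.5  16.  972.2 507.8]
side spool [444.  136.6  93.2  57.5  -5.6 444.  138.
[... 396 characters left out ...]
 board [165. 247.] [506.8 357.2 246.7  84.1   1.2 506.6 356.3]
side board [165. 268.] [431.9 355.7  64.3  63.4  39.3 432.1 355.1]
side board [166. 234.] [545.4 357.7 148.4  43.4   1.7 544.8 357.1]
side board [393. 233.] [ 491.6 -303.4  181.5  165.5   13.8  491.2 -303.6]
side board [407. 237.] [ 466.5 -338.6   88.    83.    84.4  466.6 -338.8]
side board [380. 235.] [ 482.3 -260.   138.1   48.3   13.9  481.9 -259.8]
side board [394. 216.] [ 545.4 -319.8   78.6   64.8  -74.9  544.7 -319.6]
side board [159. 159.] [845.5 393.3 114.8  90.8  11.8 845.8 393.8]
side board [128. 145.] [922.1 495.4 193.8  67.3   2.2 929.  499.2]
side board [ 78. 132.] [1000.5  675.9  183.8   65.7  -85.5  999.5  669.6]
```

View pics/seg.png

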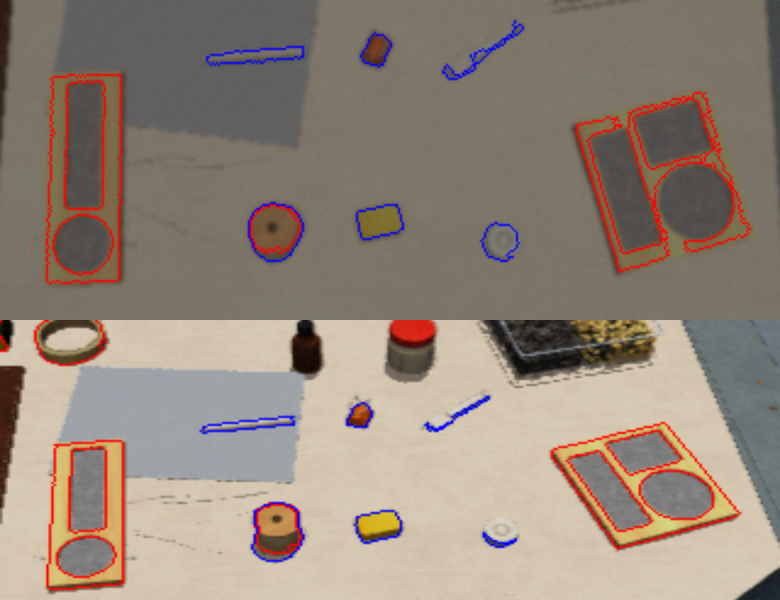

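The segmentation is clean for the boards, spool, wax and setter. The iron and anvil are only partly outlined, so I'll refine those from the wrist. First I move out and over the wax.

Emit:
arm_command:
  plan:
    - {"offset": [0.94, -0.63, 0], "angular": [0, 0, 0], "grip": 1}
    - {"offset": [0.94, -0.63, 0], "angular": [0, 0, 0], "grip": 1}

```text
time_s: 0.45
ee_pos: [0.2528, -0.5746, 0.231]
orientation: [-0.001, 0.989, 0.146, 0.001]
contact_force: [0.2, -0.1, 0.8]
opening: 0.999
grasp_force: 0.0
```

Emit:
arm_command:
  plan:
    - {"offset": [0.94, -0.63, 0], "angular": [0, 0, 0], "grip": 1}
    - {"offset": [0.94, -0.63, 0], "angular": [0, 0, 0], "grip": 1}

```text
time_s: 0.7
ee_pos: [0.3107, -0.5043, 0.2313]
orientation: [-0.001, 0.989, 0.146, 0.001]
contact_force: [-0.1, -0.6, 0.6]
opening: 1.0
grasp_force: 0.0
```

Emit:
arm_command:
  plan:
    - {"offset": [0.94, -0.63, 0], "angular": [0, 0, 0], "grip": 1}
    - {"offset": [0.94, -0.63, 0], "angular": [0, 0, 0], "grip": 1}

```text
time_s: 0.95
ee_pos: [0.3681, -0.4344, 0.2314]
orientation: [-0.001, 0.989, 0.146, 0.001]
contact_force: [0.2, -0.6, -0.1]
opening: 0.998
grasp_force: 0.0
```

Emit:
arm_command:
  plan:
    - {"offset": [0.94, -0.63, 0], "angular": [0, 0, 0], "grip": 1}
    - {"offset": [0.94, -0.63, 0], "angular": [0, 0, 0], "grip": 1}

```text
time_s: 1.2
ee_pos: [0.4256, -0.3646, 0.2314]
orientation: [-0.0, 0.989, 0.146, 0.001]
contact_force: [-0.4, -0.5, 0.9]
opening: 0.999
grasp_force: 0.0
```

Emit:
arm_command:
  plan:
    - {"offset": [0.94, -0.63, 0], "angular": [0, 0, 0], "grip": 1}
    - {"offset": [0.94, -0.63, 0], "angular": [0, 0, 0], "grip": 1}

```text
time_s: 1.45
ee_pos: [0.4832, -0.2947, 0.2314]
orientation: [-0.001, 0.989, 0.146, 0.001]
contact_force: [1.0, -1.0, 0.6]
opening: 1.001
grasp_force: 0.0
```

Emit:
arm_command:
  plan:
    - {"offset": [0.2, -0.985, 0], "angular": [0, 0, 0], "grip": 1}
    - {"offset": [0.2, -0.985, 0], "angular": [0, 0, 0], "grip": 1}

```text
time_s: 1.7
ee_pos: [0.4739, -0.214, 0.2312]
orientation: [-0.001, 0.989, 0.147, -0.0]
contact_force: [0.6, -1.0, -0.4]
opening: 1.001
grasp_force: 0.0
```

Emit:
arm_command:
  plan:
    - {"offset": [0.2, -0.985, 0], "angular": [0, 0, 0], "grip": 1}
    - {"offset": [0.2, -0.985, 0], "angular": [0, 0, 0], "grip": 1}

```text
time_s: 1.95
ee_pos: [0.4664, -0.135, 0.2315]
orientation: [-0.0, 0.989, 0.146, 0.0]
contact_force: [-0.3, -1.1, 0.8]
opening: 0.995
grasp_force: 0.0
```

Emit:
arm_command:
  plan:
    - {"offset": [0.2, -0.985, 0], "angular": [0, 0, 0], "grip": 1}
    - {"offset": [0.2, -0.985, 0], "angular": [0, 0, 0], "grip": 1}

```text
time_s: 2.2
ee_pos: [0.4594, -0.0555, 0.2316]
orientation: [-0.0, 0.989, 0.146, 0.0]
contact_force: [0.7, -0.6, -0.3]
opening: 1.001
grasp_force: 0.0
```

Emit:
arm_command:
  plan:
    - {"offset": [0.2, -0.985, 0], "angular": [0, 0, 0], "grip": 1}
    - {"offset": [0.2, -0.985, 0], "angular": [0, 0, 0], "grip": 1}
    - {"offset": [0.2, -0.985, 0], "angular": [0, 0, 0], "grip": 1}
    - {"offset": [0.2, -0.985, 0], "angular": [0, 0, 0], "grip": 1}

```text
time_s: 2.7
ee_pos: [0.4528, 0.0201, 0.2312]
orientation: [0.0, 0.99, 0.143, -0.0]
contact_force: [-0.1, 0.3, -0.2]
opening: 1.004
grasp_force: 0.0
```

Run:
```python
from lib import *
m=camera_model("wrist"); im=snapshot("wrist"); np.savez("w1.npz",im=im,**m)
cv2.imwrite("pics/w1.png",im[:,:,::-1])
P=dict(spool=(.446,.136,.0255),wax=(.454,.02,.0085),anvil=(.430,-.116,.006),iron=(.648,-.108,.006),setter=(.6495,.162,.0075))
for k,p in P.items(): print(k,proj(m,np.array(p)).round())
R=m["view"][:3,:3]; print("cam",-R.T@m["view"][:3,3])
```

```text
spool [184. 162.]
wax [279. 180.]
anvil [372. 225.]
iron [437.  48.]
setter [202. -35.]
cam [0.52553172 0.04138583 0.37342352]
```

View pics/w1.png

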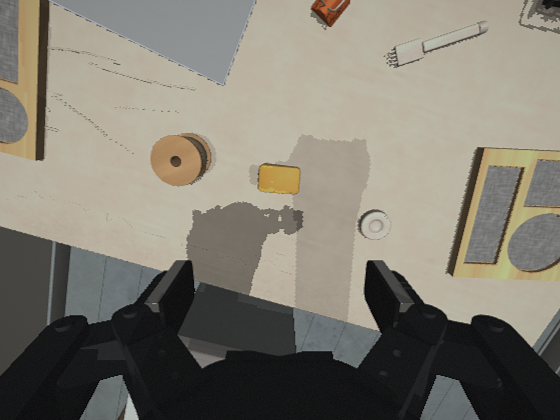

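The wrist view shows the spool's top hole at (176,161), wax (279,179), anvil (375,225), and the iron from its blade at (388,58) to its tip at (487,26).

Run:
```python
from lib import *
d=np.load("w1.npz"); im=d["im"]; m={k:d[k] for k in("vertical_fov","cx","cy","view")}
print("spool hole",(ray(m,(176,161),.051)*1000).round(1))
hsv=cv2.cvtColor(im,cv2.COLOR_RGB2HSV)
y=cv2.inRange(hsv[150:205,245:310],(18,120,100),(32,255,255)); c=max(cv2.findContours(y,0,1)[0],key=cv2.contourArea)[:,0]+[245,150]
print("wax",rect(m,c,.015))
c=blob(im,(350,200,400,245)); print("anvil",rect(m,c,.008),cv2.minEnclosingCircle(c))
for b in [(380,12,495,72)]:
    c=blob(im,b); print("iron",rect(m,c,.008),c.min(0),c.max(0))
print("iron ends",(ray(m,[(391,57),(487,26)],.006)*1000).round(1))
print("shaft",(ray(m,[(426,47),(483,28)],.010)*1000).round(1))
```

```text
spool hole [[450.6 137.3  51. ]]
wax [456.1  21.4  50.8  34.7 -79.5 456.1  21.5]
anvil [ 435.8 -107.5   40.3   21.3  -20.8  436.1 -102.9] ((371.70928955078125, 222.2906951904297), 15.407195091247559)
iron [ 661.2 -121.1   71.4   12.6  -58.2  659.8 -123.8] [422  25] [487  54]
iron ends [[ 625.1  -61.6    6. ]
 [ 683.6 -151.     6. ]]
shaft [[ 644.3  -93.9   10. ]
 [ 678.9 -145.7   10. ]]
```

Emit:
arm_command:
  plan:
    - {"offset": [0.187, -0.706, 0.5], "angular": [0, 0, 0], "grip": 1}
    - {"offset": [0.187, -0.706, 0.5], "angular": [0, 0, 0], "grip": 1}
  newtons: 50

```text
time_s: 3.0
ee_pos: [0.4494, 0.0816, 0.1896]
orientation: [-0.0, 0.989, 0.145, -0.002]
contact_force: [0.3, -1.1, -0.5]
opening: 0.998
grasp_force: 0.0
```

Emit:
arm_command:
  plan:
    - {"offset": [0.187, -0.706, 0.5], "angular": [0, 0, 0], "grip": 1}
    - {"offset": [0.187, -0.706, 0.5], "angular": [0, 0, 0], "grip": 1}
    - {"offset": [0.187, -0.706, 0.5], "angular": [0, 0, 0], "grip": 1}
    - {"offset": [0.187, -0.706, 0.5], "angular": [0, 0, 0], "grip": 1}

```text
time_s: 3.5
ee_pos: [0.45, 0.137, 0.152]
orientation: [0.0, 0.99, 0.142, 0.001]
contact_force: [0.0, -0.4, 0.3]
opening: 1.004
grasp_force: 0.0
```

Emit:
arm_command:
  plan:
    - {"offset": [0, 0, 0.4], "angular": [0, 0, 0], "grip": 1}
    - {"offset": [0, 0, 0.87], "angular": [0, 0, 0], "grip": 1}
    - {"offset": [0, 0, 0.87], "angular": [0, 0, 0], "grip": 1}

```text
time_s: 3.88
ee_pos: [0.4479, 0.1368, 0.0805]
orientation: [0.001, 0.99, 0.143, -0.002]
contact_force: [-0.6, 0.5, 0.3]
opening: 0.997
grasp_force: 0.0
```

Emit:
arm_command:
  plan:
    - {"offset": [0, 0, 0.4], "angular": [0, 0, 0], "grip": 1}
    - {"offset": [0, 0, 0.7], "angular": [0, 0, 0], "grip": 1}
    - {"offset": [0, 0, 0.87], "angular": [0, 0, 0], "grip": 1}
    - {"offset": [0, 0, 0.87], "angular": [0, 0, 0], "grip": 1}
    - {"offset": [0, 0, 0.87], "angular": [0, 0, 0], "grip": 1}

```text
time_s: 4.5
ee_pos: [0.45, 0.139, 0.0132]
orientation: [-0.0, 0.99, 0.144, 0.001]
contact_force: [-0.3, -0.6, 0.4]
opening: 0.999
grasp_force: 0.0
```

Emit:
arm_command:
  plan:
    - {"offset": [0, 0, 0], "angular": [0, 0, 0], "grip": 0.5}
    - {"offset": [0, 0, 0], "angular": [0, 0, 0], "grip": 0.5}
    - {"offset": [0, 0, 0], "angular": [0, 0, 0], "grip": 0}
    - {"offset": [0, 0, 0], "angular": [0, 0, 0], "grip": 0}
    - {"offset": [0, 0, 0], "angular": [0, 0, 0], "grip": 0}
    - {"offset": [0, 0, 0], "angular": [0, 0, 0], "grip": 0}

```text
time_s: 5.25
ee_pos: [0.4496, 0.1388, 0.013]
orientation: [0.0, 0.99, 0.144, 0.001]
contact_force: [-0.4, -1.3, 7.1]
opening: 0.647
grasp_force: 52.1
```

Emit:
arm_command:
  plan:
    - {"offset": [0, 0, -0.3], "angular": [0, 0, 0], "grip": 0}
    - {"offset": [0, 0, -0.95], "angular": [0, 0, 0], "grip": 0}
    - {"offset": [0, 0, -0.95], "angular": [0, 0, 0], "grip": 0}

```text
time_s: 5.62
ee_pos: [0.4516, 0.1399, 0.0915]
orientation: [-0.0, 0.99, 0.144, 0.004]
contact_force: [0.2, -0.8, -1.1]
opening: 0.645
grasp_force: 53.0
```

Emit:
arm_command:
  plan:
    - {"offset": [0, 0, -0.95], "angular": [0, 0, 0], "grip": 0}
    - {"offset": [0, 0, -0.95], "angular": [0, 0, 0], "grip": 0}

```text
time_s: 5.88
ee_pos: [0.4506, 0.1395, 0.1667]
orientation: [-0.0, 0.99, 0.144, 0.003]
contact_force: [-0.4, 0.5, -0.9]
opening: 0.64
grasp_force: 53.3
```

Emit:
arm_command:
  plan:
    - {"offset": [-0.247, 0.966, 0], "angular": [0, 0, 0], "grip": 0}
    - {"offset": [-0.247, 0.966, 0], "angular": [0, 0, 0], "grip": 0}

```text
time_s: 6.12
ee_pos: [0.4512, 0.0551, 0.163]
orientation: [0.001, 0.99, 0.142, -0.001]
contact_force: [1.0, 0.6, -0.8]
opening: 0.642
grasp_force: 53.3
```

Emit:
arm_command:
  plan:
    - {"offset": [-0.247, 0.966, 0], "angular": [0, 0, 0], "grip": 0}
    - {"offset": [-0.247, 0.966, 0], "angular": [0, 0, 0], "grip": 0}

```text
time_s: 6.38
ee_pos: [0.454, -0.0248, 0.1627]
orientation: [0.001, 0.99, 0.141, -0.001]
contact_force: [-0.3, 0.3, 0.1]
opening: 0.644
grasp_force: 53.3
```

Emit:
arm_command:
  plan:
    - {"offset": [-0.247, 0.966, 0], "angular": [0, 0, 0], "grip": 0}
    - {"offset": [-0.247, 0.966, 0], "angular": [0, 0, 0], "grip": 0}

```text
time_s: 6.62
ee_pos: [0.4569, -0.1044, 0.1627]
orientation: [0.0, 0.99, 0.141, -0.001]
contact_force: [-0.2, -0.3, -0.4]
opening: 0.645
grasp_force: 53.3
```

Emit:
arm_command:
  plan:
    - {"offset": [-0.247, 0.966, 0], "angular": [0, 0, 0], "grip": 0}
    - {"offset": [-0.247, 0.966, 0], "angular": [0, 0, 0], "grip": 0}

```text
time_s: 6.88
ee_pos: [0.4599, -0.1841, 0.1628]
orientation: [0.0, 0.99, 0.141, -0.001]
contact_force: [-0.7, 1.0, -0.4]
opening: 0.645
grasp_force: 53.3
```

Emit:
arm_command:
  plan:
    - {"offset": [-0.247, 0.966, 0], "angular": [0, 0, 0], "grip": 0}
    - {"offset": [-0.247, 0.966, 0], "angular": [0, 0, 0], "grip": 0}

```text
time_s: 7.12
ee_pos: [0.4631, -0.2634, 0.1629]
orientation: [0.0, 0.99, 0.141, -0.001]
contact_force: [0.5, 0.6, -1.2]
opening: 0.642
grasp_force: 53.3
```

Emit:
arm_command:
  plan:
    - {"offset": [-0.247, 0.966, 0], "angular": [0, 0, 0], "grip": 0}
    - {"offset": [-0.247, 0.966, 0], "angular": [0, 0, 0], "grip": 0}
    - {"offset": [-0.247, 0.966, 0], "angular": [0, 0, 0], "grip": 0}
    - {"offset": [-0.247, 0.966, 0], "angular": [0, 0, 0], "grip": 0}

```text
time_s: 7.62
ee_pos: [0.4678, -0.3368, 0.1637]
orientation: [-0.001, 0.989, 0.145, -0.0]
contact_force: [-0.7, 0.6, -0.3]
opening: 0.645
grasp_force: 53.3
```

Run:
```python
from lib import *
m=camera_model("wrist"); im=snapshot("wrist"); np.savez("w2.npz",im=im,**m)
cv2.imwrite("pics/w2.png",im[:,:,::-1]); s=sense(); print(s["ee_pos"],s["grasp_force"],s["opening"])
for p in [(.468,-.3396,.014),(.5465,-.320,.014),(.4833,-.260,.014)]: print(proj(m,np.array(p)).round())
```

```text
[ 0.4678884  -0.33688286  0.16393818] 53.34272503852844 0.6426591372410121
[282. 196.]
[286. 113.]
[210. 159.]
```

View pics/w2.png

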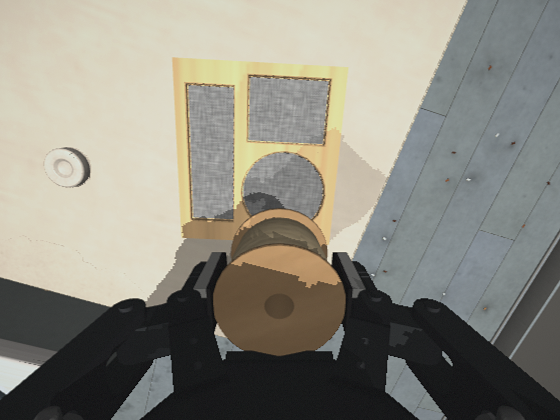

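The stitch board is seen from above: spool pocket centred near (284,191), wax pocket near (289,109), iron pocket near (211,152). That is about 4 px further up than I predicted, so I nudge +x and place the spool.

Emit:
arm_command:
  plan:
    - {"offset": [0.024, 0.061, 0.4], "angular": [0, 0, 0], "grip": 0}
    - {"offset": [0.024, 0.061, 0.889], "angular": [0, 0, 0], "grip": 0}
    - {"offset": [0.024, 0.061, 0.889], "angular": [0, 0, 0], "grip": 0}

```text
time_s: 8.05
ee_pos: [0.469, -0.3407, 0.0906]
orientation: [-0.002, 0.989, 0.145, -0.002]
contact_force: [0.2, 0.2, -0.1]
opening: 0.645
grasp_force: 53.3
```

Emit:
arm_command:
  plan:
    - {"offset": [0, 0, 0.4], "angular": [0, 0, 0], "grip": 0}
    - {"offset": [0, 0, 0.7], "angular": [0, 0, 0], "grip": 0}
    - {"offset": [0, 0, 0.84], "angular": [0, 0, 0], "grip": 0}
    - {"offset": [0, 0, 0.88], "angular": [0, 0, 0], "grip": 0}
    - {"offset": [0, 0, 0.889], "angular": [0, 0, 0], "grip": 0}
    - {"offset": [0, 0, 0.889], "angular": [0, 0, 0], "grip": 0}

```text
time_s: 8.8
ee_pos: [0.4712, -0.344, 0.0228]
orientation: [0.001, 0.99, 0.144, 0.001]
contact_force: [-0.0, -0.3, 0.1]
opening: 0.644
grasp_force: 53.3
```

Run:
```python
from lib import *
d=np.load("w2.npz"); im=d["im"]; m={k:d[k] for k in("vertical_fov","cx","cy","view")}
s=sense(); print(s["ee_pos"],s["contact_force"])
for n,b in dict(wax=(243,70,335,148),iron=(183,78,240,226)).items():
    g=cv2.inRange(cv2.cvtColor(im,cv2.COLOR_RGB2HSV)[b[1]:b[3],b[0]:b[2]],(0,0,0),(180,60,190))
    c=max(cv2.findContours(g,0,1)[0],key=cv2.contourArea)[:,0]+[b[0],b[1]]; print(n,rect(m,c,.014))
print("round",ray(m,[(242,191),(326,191),(284,151)],.014).round(4))
print("anvil",(ray(m,[(65,165)],.012)*1000).round(1))
```

```text
[ 0.47124684 -0.34396599  0.02283336] [-0.04713423 -0.26353397  0.10631422]
wax [ 548.7 -320.3   73.5   56.8  -76.4  548.7 -320.2]
iron [ 486.7 -261.   129.4   42.7   14.1  487.  -261.2]
round [[ 0.4611 -0.2989  0.014 ]
 [ 0.486  -0.3814  0.014 ]
 [ 0.5122 -0.3283  0.014 ]]
anvil [[ 435.1 -121.1   12. ]]
```

Emit:
arm_command:
  plan:
    - {"offset": [0.029, -0.03, 0.012], "angular": [0, 0, 0], "grip": 0}
    - {"offset": [0.029, -0.03, 0.012], "angular": [0, 0, 0], "grip": 0}
    - {"offset": [0.029, -0.03, 0.012], "angular": [0, 0, 0], "grip": 0.8}
    - {"offset": [0.029, -0.03, 0.012], "angular": [0, 0, 0], "grip": 0.9}
    - {"offset": [0.029, -0.03, 0.012], "angular": [0, 0, 0], "grip": 0.9}
    - {"offset": [0.029, -0.03, 0.012], "angular": [0, 0, 0], "grip": 0.9}

```text
time_s: 9.55
ee_pos: [0.4722, -0.3407, 0.0209]
orientation: [0.0, 0.99, 0.144, 0.0]
contact_force: [0.1, 0.4, 0.1]
opening: 0.897
grasp_force: 0.0
```

Emit:
arm_command:
  plan:
    - {"offset": [0, 0, -0.3], "angular": [0, 0, 0], "grip": 0.9}
    - {"offset": [0, 0, -0.9], "angular": [0, 0, 0], "grip": 0.9}
    - {"offset": [0, 0, -0.9], "angular": [0, 0, 0], "grip": 0.9}

```text
time_s: 9.93
ee_pos: [0.4748, -0.3421, 0.0967]
orientation: [0.003, 0.99, 0.144, 0.003]
contact_force: [1.0, 0.2, 0.9]
opening: 0.901
grasp_force: 0.0
```

Emit:
arm_command:
  plan:
    - {"offset": [0, 0, -0.9], "angular": [0, 0, 0], "grip": 0.9}
    - {"offset": [0, 0, -0.9], "angular": [0, 0, 0], "grip": 0.9}
    - {"offset": [0, 0, -0.9], "angular": [0, 0, 0], "grip": 0.9}

```text
time_s: 10.3
ee_pos: [0.4721, -0.3407, 0.165]
orientation: [0.0, 0.99, 0.144, 0.0]
contact_force: [0.1, -0.3, 0.5]
opening: 0.901
grasp_force: 0.0
```

Run:
```python
from lib import *
s=sense(); print(s["ee_pos"],s["opening"])
im=snapshot("wrist"); cv2.imwrite("pics/w3.png",im[:,:,::-1])
```

```text
[ 0.47212152 -0.34070001  0.16496668] 0.9010050079810973
```

View pics/w3.png

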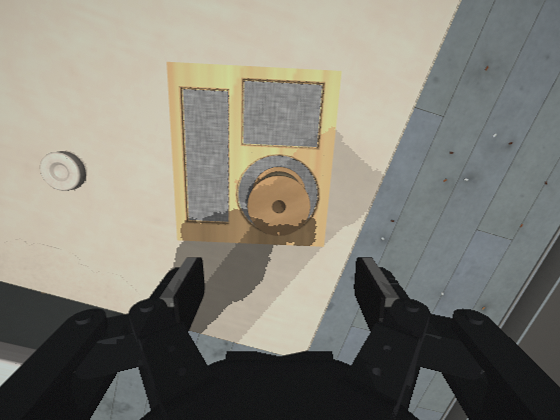

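Emit:
arm_command:
  plan:
    - {"offset": [0.216, -0.879, 0], "angular": [0, 0, 0], "grip": 0.8}
    - {"offset": [0.216, -0.879, 0], "angular": [0, 0, 0], "grip": 0.8}

```text
time_s: 10.6
ee_pos: [0.4677, -0.2633, 0.1628]
orientation: [-0.002, 0.989, 0.147, -0.002]
contact_force: [0.4, -0.1, -0.3]
opening: 0.797
grasp_force: 0.0
```

Emit:
arm_command:
  plan:
    - {"offset": [0.216, -0.879, 0], "angular": [0, 0, 0], "grip": 0.8}
    - {"offset": [0.216, -0.879, 0], "angular": [0, 0, 0], "grip": 0.8}

```text
time_s: 10.85
ee_pos: [0.4643, -0.1917, 0.1634]
orientation: [-0.001, 0.989, 0.147, -0.001]
contact_force: [-0.6, -0.2, -0.4]
opening: 0.805
grasp_force: 0.0
```

Emit:
arm_command:
  plan:
    - {"offset": [0.216, -0.879, 0], "angular": [0, 0, 0], "grip": 0.8}
    - {"offset": [0.216, -0.879, 0], "angular": [0, 0, 0], "grip": 0.8}

```text
time_s: 11.1
ee_pos: [0.4611, -0.1204, 0.1639]
orientation: [-0.001, 0.989, 0.147, -0.001]
contact_force: [-0.0, -0.9, 0.7]
opening: 0.8
grasp_force: 0.0
```

Emit:
arm_command:
  plan:
    - {"offset": [0.216, -0.879, 0], "angular": [0, 0, 0], "grip": 0.8}
    - {"offset": [0.216, -0.879, 0], "angular": [0, 0, 0], "grip": 0.8}

```text
time_s: 11.35
ee_pos: [0.4579, -0.0487, 0.1643]
orientation: [-0.001, 0.989, 0.146, -0.001]
contact_force: [0.4, -0.3, -0.5]
opening: 0.802
grasp_force: 0.0
```

Emit:
arm_command:
  plan:
    - {"offset": [0.216, -0.879, 0], "angular": [0, 0, -0.235], "grip": 0.7}
    - {"offset": [0.216, -0.879, 0], "angular": [0, 0, -0.235], "grip": 0.7}
    - {"offset": [0.216, -0.879, 0], "angular": [0, 0, -0.235], "grip": 0.7}
    - {"offset": [0.216, -0.879, 0], "angular": [0, 0, -0.235], "grip": 0.7}
    - {"offset": [0.216, -0.879, 0], "angular": [0, 0, -0.235], "grip": 0.7}
    - {"offset": [0.216, -0.879, 0], "angular": [0, 0, -0.235], "grip": 0.7}
    - {"offset": [0.216, -0.879, 0], "angular": [0, 0, -0.235], "grip": 0.7}
    - {"offset": [0.216, -0.879, 0], "angular": [0, 0, -0.235], "grip": 0.7}
    - {"offset": [0.216, -0.879, 0], "angular": [0, 0, -0.235], "grip": 0.7}
    - {"offset": [0.216, -0.879, 0], "angular": [0, 0, -0.235], "grip": 0.7}

```text
time_s: 12.6
ee_pos: [0.455, 0.0201, 0.1645]
orientation: [-0.0, 0.637, 0.771, -0.0]
contact_force: [-1.5, 0.0, -0.0]
opening: 0.704
grasp_force: 0.0
```

The spool stands inside its pocket, at (279,205). Next is the wax.

Emit:
arm_command:
  plan:
    - {"offset": [0, 0, 0.5], "angular": [0, 0, 0], "grip": 0.7}
    - {"offset": [0, 0, 0.99], "angular": [0, 0, 0], "grip": 0.7}

```text
time_s: 12.85
ee_pos: [0.4555, 0.0204, 0.085]
orientation: [0.001, 0.636, 0.772, 0.0]
contact_force: [-0.2, -1.4, -0.1]
opening: 0.7
grasp_force: 0.0
```

Emit:
arm_command:
  plan:
    - {"offset": [0, 0, 0.5], "angular": [0, 0, 0], "grip": 0.7}
    - {"offset": [0, 0, 0.8], "angular": [0, 0, 0], "grip": 0.7}
    - {"offset": [0, 0, 0.95], "angular": [0, 0, 0], "grip": 0.7}
    - {"offset": [0, 0, 0.99], "angular": [0, 0, 0], "grip": 0.7}
    - {"offset": [0, 0, 0.99], "angular": [0, 0, 0], "grip": 0.7}

```text
time_s: 13.48
ee_pos: [0.4555, 0.021, 0.0071]
orientation: [0.001, 0.635, 0.772, 0.0]
contact_force: [0.5, 0.9, 0.5]
opening: 0.697
grasp_force: 0.0
```

Emit:
arm_command:
  plan:
    - {"offset": [0, 0, 0], "angular": [0, 0, 0], "grip": 0.45}
    - {"offset": [0, 0, 0], "angular": [0, 0, 0], "grip": 0.2}
    - {"offset": [0, 0, 0], "angular": [0, 0, 0], "grip": 0}
    - {"offset": [0, 0, 0], "angular": [0, 0, 0], "grip": 0}
    - {"offset": [0, 0, 0], "angular": [0, 0, 0], "grip": 0}
    - {"offset": [0, 0, 0], "angular": [0, 0, 0], "grip": 0}
  newtons: 40

```text
time_s: 14.22
ee_pos: [0.4555, 0.0209, 0.0075]
orientation: [0.001, 0.635, 0.772, 0.0]
contact_force: [-1.5, 0.3, 6.0]
opening: 0.385
grasp_force: 39.4
```

Emit:
arm_command:
  plan:
    - {"offset": [0, 0, -0.3], "angular": [0, 0, 0], "grip": 0}
    - {"offset": [0, 0, -0.9], "angular": [0, 0, 0], "grip": 0}
    - {"offset": [0, 0, -0.9], "angular": [0, 0, 0], "grip": 0}

```text
time_s: 14.6
ee_pos: [0.4575, 0.0213, 0.0818]
orientation: [0.003, 0.635, 0.772, 0.002]
contact_force: [0.2, -0.2, -0.5]
opening: 0.382
grasp_force: 40.3
```

Emit:
arm_command:
  plan:
    - {"offset": [0, 0, -0.9], "angular": [0, 0, 0], "grip": 0}
    - {"offset": [0, 0, -0.9], "angular": [0, 0, 0], "grip": 0}
    - {"offset": [0, 0, -0.9], "angular": [0, 0, 0], "grip": 0}

```text
time_s: 14.98
ee_pos: [0.4548, 0.0206, 0.1506]
orientation: [0.001, 0.635, 0.772, -0.0]
contact_force: [-0.7, 0.0, -0.3]
opening: 0.385
grasp_force: 40.3
```

Emit:
arm_command:
  plan:
    - {"offset": [-0.88, 0.065, 0], "angular": [0, 0, -0.0085], "grip": 0}
    - {"offset": [-0.88, 0.065, 0], "angular": [0, 0, -0.0085], "grip": 0}

```text
time_s: 15.22
ee_pos: [0.4729, -0.0514, 0.1484]
orientation: [-0.001, 0.617, 0.787, -0.001]
contact_force: [-0.2, -0.5, -0.6]
opening: 0.38
grasp_force: 40.3
```

Emit:
arm_command:
  plan:
    - {"offset": [-0.88, 0.107, 0], "angular": [0, 0, 0], "grip": 0}
    - {"offset": [-0.88, 0.107, 0], "angular": [0, 0, 0], "grip": 0}

```text
time_s: 15.48
ee_pos: [0.4989, -0.1173, 0.1484]
orientation: [-0.001, 0.617, 0.787, -0.001]
contact_force: [-1.2, 1.2, -0.4]
opening: 0.38
grasp_force: 40.3
```

Emit:
arm_command:
  plan:
    - {"offset": [-0.88, 0.107, 0], "angular": [0, 0, 0], "grip": 0}
    - {"offset": [-0.88, 0.107, 0], "angular": [0, 0, 0], "grip": 0}

```text
time_s: 15.72
ee_pos: [0.5245, -0.1831, 0.1486]
orientation: [-0.001, 0.617, 0.787, -0.001]
contact_force: [-0.5, 0.2, 0.1]
opening: 0.379
grasp_force: 40.3
```

Emit:
arm_command:
  plan:
    - {"offset": [-0.88, 0.107, 0], "angular": [0, 0, 0], "grip": 0}
    - {"offset": [-0.88, 0.107, 0], "angular": [0, 0, 0], "grip": 0}

```text
time_s: 15.98
ee_pos: [0.5499, -0.249, 0.1487]
orientation: [-0.001, 0.616, 0.787, -0.001]
contact_force: [0.5, -0.1, -0.2]
opening: 0.38
grasp_force: 40.3
```

Emit:
arm_command:
  plan:
    - {"offset": [-0.88, 0.107, 0], "angular": [0, 0, 0], "grip": 0}
    - {"offset": [-0.88, 0.107, 0], "angular": [0, 0, 0], "grip": 0}
    - {"offset": [-0.88, 0.107, 0], "angular": [0, 0, 0], "grip": 0}
    - {"offset": [-0.88, 0.107, 0], "angular": [0, 0, 0], "grip": 0}

```text
time_s: 16.48
ee_pos: [0.5757, -0.3088, 0.1502]
orientation: [-0.001, 0.613, 0.79, 0.0]
contact_force: [-0.1, 0.2, -1.0]
opening: 0.382
grasp_force: 40.3
```

Emit:
arm_command:
  plan:
    - {"offset": [-0.048, -0.376, 0], "angular": [0, 0, 0], "grip": 0}
    - {"offset": [-0.048, -0.376, 0.3], "angular": [0, 0, 0], "grip": 0}
    - {"offset": [-0.048, -0.376, 0.84], "angular": [0, 0, 0], "grip": 0}
    - {"offset": [-0.048, -0.376, 0.84], "angular": [0, 0, 0], "grip": 0}
    - {"offset": [-0.048, -0.376, 0.84], "angular": [0, 0, 0], "grip": 0}

```text
time_s: 17.1
ee_pos: [0.5487, -0.3219, 0.0848]
orientation: [0.001, 0.614, 0.79, 0.0]
contact_force: [-0.7, -0.3, -0.2]
opening: 0.378
grasp_force: 40.3
```

Emit:
arm_command:
  plan:
    - {"offset": [0, 0, 0.4], "angular": [0, 0, 0], "grip": 0}
    - {"offset": [0, 0, 0.6], "angular": [0, 0, 0], "grip": 0}
    - {"offset": [0, 0, 0.75], "angular": [0, 0, 0], "grip": 0}
    - {"offset": [0, 0, 0.82], "angular": [0, 0, 0], "grip": 0}
    - {"offset": [0, 0, 0.83], "angular": [0, 0, 0], "grip": 0}
    - {"offset": [0, 0, 0.83], "angular": [0, 0, 0], "grip": 0}

```text
time_s: 17.85
ee_pos: [0.5481, -0.3229, 0.0175]
orientation: [0.001, 0.614, 0.789, 0.0]
contact_force: [-0.5, -0.3, -0.5]
opening: 0.386
grasp_force: 40.3
```

Emit:
arm_command:
  plan:
    - {"offset": [0, 0, 0.016], "angular": [0, 0, 0], "grip": 0}
    - {"offset": [0, 0, 0.016], "angular": [0, 0, 0], "grip": 0}
    - {"offset": [0, 0, 0.016], "angular": [0, 0, 0], "grip": 0.55}
    - {"offset": [0, 0, 0.016], "angular": [0, 0, 0], "grip": 0.55}
    - {"offset": [0, 0, 0.016], "angular": [0, 0, 0], "grip": 0.55}
    - {"offset": [0, 0, 0.016], "angular": [0, 0, 0], "grip": 0.55}

```text
time_s: 18.6
ee_pos: [0.5477, -0.3227, 0.0157]
orientation: [0.0, 0.614, 0.789, 0.0]
contact_force: [0.3, -0.4, -0.6]
opening: 0.549
grasp_force: 0.0
```

Emit:
arm_command:
  plan:
    - {"offset": [0, 0, -0.3], "angular": [0, 0, 0], "grip": 0.55}
    - {"offset": [0, 0, -0.9], "angular": [0, 0, 0], "grip": 0.55}
    - {"offset": [0, 0, -0.9], "angular": [0, 0, 0], "grip": 0.55}

```text
time_s: 18.98
ee_pos: [0.5505, -0.3236, 0.0917]
orientation: [0.004, 0.614, 0.789, 0.001]
contact_force: [-0.4, -0.3, -0.6]
opening: 0.549
grasp_force: 0.0
```

Emit:
arm_command:
  plan:
    - {"offset": [0, 0, -0.9], "angular": [0, 0, 0], "grip": 0.6}
    - {"offset": [0, 0, -0.9], "angular": [0, 0, 0], "grip": 0.6}

```text
time_s: 19.23
ee_pos: [0.55, -0.3233, 0.1635]
orientation: [0.004, 0.614, 0.789, 0.001]
contact_force: [0.2, 0.3, 0.5]
opening: 0.595
grasp_force: 0.0
```

Emit:
arm_command:
  plan:
    - {"offset": [0.762, 0.652, 0], "angular": [0, 0, 0], "grip": 0.6}
    - {"offset": [0.762, 0.652, 0], "angular": [0, 0, 0], "grip": 0.6}

```text
time_s: 19.48
ee_pos: [0.5845, -0.2457, 0.1592]
orientation: [-0.001, 0.612, 0.791, 0.001]
contact_force: [-0.2, 0.4, -0.1]
opening: 0.606
grasp_force: 0.0
```

Emit:
arm_command:
  plan:
    - {"offset": [0.762, 0.652, 0], "angular": [0, 0, 0], "grip": 0.6}
    - {"offset": [0.762, 0.652, 0], "angular": [0, 0, 0], "grip": 0.6}

```text
time_s: 19.73
ee_pos: [0.6199, -0.1736, 0.1589]
orientation: [-0.001, 0.612, 0.791, 0.001]
contact_force: [-0.3, -0.4, 0.4]
opening: 0.599
grasp_force: 0.0
```

Emit:
arm_command:
  plan:
    - {"offset": [0.762, 0.652, 0], "angular": [0, 0, -0.052], "grip": 0.6}
    - {"offset": [0.762, 0.652, 0], "angular": [0, 0, -0.052], "grip": 0.6}
    - {"offset": [0.762, 0.652, 0], "angular": [0, 0, -0.052], "grip": 0.6}
    - {"offset": [0.762, 0.652, 0], "angular": [0, 0, -0.052], "grip": 0.6}

```text
time_s: 20.23
ee_pos: [0.6537, -0.1096, 0.1587]
orientation: [-0.0, 0.48, 0.877, -0.001]
contact_force: [-0.3, -0.8, -0.3]
opening: 0.603
grasp_force: 0.0
```

Run:
```python
from lib import *
s=sense(); print(s["ee_pos"],s["orientation"])
m=camera_model("wrist"); im=snapshot("wrist"); np.savez("w4.npz",im=im,**m); cv2.imwrite("pics/w4.png",im[:,:,::-1])
print(proj(m,np.array([.654,-.106,.006])))
```

```text
[ 0.65366289 -0.10957233  0.15869261] [-4.05385171e-04  4.79699057e-01  8.77432213e-01 -1.16708289e-03]
[280.87720092 191.44450647]
```

View pics/w4.png

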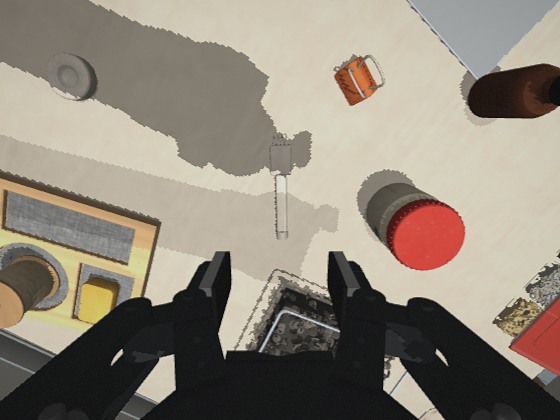

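The iron lies straight up the image under the tool, from its blade at (280,140) to its tip at (282,240). The pot and clip are clear of the fingers, and the wax is in its pocket at (97,300). Descending on the shaft.

Emit:
arm_command:
  plan:
    - {"offset": [0, 0.027, 0.5], "angular": [0, 0, 0], "grip": 0.5}
    - {"offset": [0, 0.027, 0.96], "angular": [0, 0, 0], "grip": 0.5}
    - {"offset": [0, 0.027, 0.96], "angular": [0, 0, 0], "grip": 0.5}

```text
time_s: 20.65
ee_pos: [0.6535, -0.1081, 0.0798]
orientation: [-0.003, 0.479, 0.878, -0.002]
contact_force: [0.4, -0.5, 0.1]
opening: 0.5
grasp_force: 0.0
```

Emit:
arm_command:
  plan:
    - {"offset": [0, 0, 0.5], "angular": [0, 0, 0], "grip": 0.4}
    - {"offset": [0, 0, 0.8], "angular": [0, 0, 0], "grip": 0.4}
    - {"offset": [0, 0, 0.92], "angular": [0, 0, 0], "grip": 0.4}
    - {"offset": [0, 0, 0.96], "angular": [0, 0, 0], "grip": 0.4}
    - {"offset": [0, 0, 0.96], "angular": [0, 0, 0], "grip": 0.4}

```text
time_s: 21.28
ee_pos: [0.657, -0.1059, 0.007]
orientation: [0.001, 0.478, 0.878, 0.0]
contact_force: [0.1, 0.3, -0.3]
opening: 0.398
grasp_force: 0.0
```

Emit:
arm_command:
  plan:
    - {"offset": [0, 0, 0], "angular": [0, 0, 0], "grip": 0.2}
    - {"offset": [0, 0, 0], "angular": [0, 0, 0], "grip": 0}
    - {"offset": [0, 0, 0], "angular": [0, 0, 0], "grip": 0}
    - {"offset": [0, 0, 0], "angular": [0, 0, 0], "grip": 0}
    - {"offset": [0, 0, 0], "angular": [0, 0, 0], "grip": 0}
    - {"offset": [0, 0, 0], "angular": [0, 0, 0], "grip": 0}
  newtons: 60

```text
time_s: 22.02
ee_pos: [0.6569, -0.1059, 0.0071]
orientation: [0.001, 0.478, 0.878, 0.0]
contact_force: [-1.4, -0.1, 5.3]
opening: 0.102
grasp_force: 58.9
```

Emit:
arm_command:
  plan:
    - {"offset": [0, 0, -0.2], "angular": [0, 0, 0], "grip": 0}
    - {"offset": [0, 0, -0.6], "angular": [0, 0, 0], "grip": 0}
    - {"offset": [0, 0, -0.9], "angular": [0, 0, 0], "grip": 0}
    - {"offset": [0, 0, -0.9], "angular": [0, 0, 0], "grip": 0}

```text
time_s: 22.52
ee_pos: [0.6579, -0.1057, 0.0806]
orientation: [0.002, 0.478, 0.879, 0.001]
contact_force: [-0.1, -0.7, -0.7]
opening: 0.094
grasp_force: 58.7
```

Emit:
arm_command:
  plan:
    - {"offset": [0, 0, -0.9], "angular": [0, 0, 0], "grip": 0}
    - {"offset": [0, 0, -0.9], "angular": [0, 0, 0], "grip": 0}
    - {"offset": [0, 0, -0.9], "angular": [0, 0, 0], "grip": 0}

```text
time_s: 22.9
ee_pos: [0.6561, -0.106, 0.1498]
orientation: [0.0, 0.478, 0.879, -0.0]
contact_force: [-0.8, -0.3, -2.3]
opening: 0.098
grasp_force: 58.9
```

Emit:
arm_command:
  plan:
    - {"offset": [-0.153, -0.953, 0], "angular": [0, 0, 0], "grip": 0}
    - {"offset": [-0.153, -0.953, 0], "angular": [0, 0, 0], "grip": 0}

```text
time_s: 23.15
ee_pos: [0.5945, -0.1616, 0.1467]
orientation: [-0.003, 0.48, 0.877, -0.003]
contact_force: [0.1, -0.7, 0.1]
opening: 0.092
grasp_force: 59.0
```

Emit:
arm_command:
  plan:
    - {"offset": [-0.153, -0.953, 0], "angular": [0, 0, 0], "grip": 0}
    - {"offset": [-0.153, -0.953, 0], "angular": [0, 0, 0], "grip": 0}

```text
time_s: 23.4
ee_pos: [0.5373, -0.213, 0.1475]
orientation: [-0.003, 0.48, 0.877, -0.002]
contact_force: [0.5, -0.7, -0.7]
opening: 0.099
grasp_force: 59.1
```

Emit:
arm_command:
  plan:
    - {"offset": [-0.153, -0.953, 0], "angular": [0, 0, 0.303], "grip": 0}
    - {"offset": [-0.153, -0.953, 0], "angular": [0, 0, 0.303], "grip": 0}
    - {"offset": [-0.153, -0.953, 0], "angular": [0, 0, 0.303], "grip": 0}
    - {"offset": [-0.153, -0.953, 0], "angular": [0, 0, 0.303], "grip": 0}
    - {"offset": [-0.153, -0.953, 0], "angular": [0, 0, 0.303], "grip": 0}
    - {"offset": [-0.153, -0.953, 0], "angular": [0, 0, 0.303], "grip": 0}
    - {"offset": [-0.153, -0.953, 0], "angular": [0, 0, 0.303], "grip": 0}
    - {"offset": [-0.153, -0.953, 0], "angular": [0, 0, 0.303], "grip": 0}
    - {"offset": [-0.153, -0.953, 0], "angular": [0, 0, 0.303], "grip": 0}
    - {"offset": [-0.153, -0.953, 0], "angular": [0, 0, 0.303], "grip": 0}
    - {"offset": [-0.153, -0.953, 0], "angular": [0, 0, 0.303], "grip": 0}
    - {"offset": [-0.153, -0.953, 0], "angular": [0, 0, 0.303], "grip": 0}
    - {"offset": [-0.153, -0.953, 0], "angular": [0, 0, 0.303], "grip": 0}

```text
time_s: 25.02
ee_pos: [0.4843, -0.2608, 0.1497]
orientation: [-0.0, 0.993, 0.121, -0.0]
contact_force: [-0.1, -0.1, -1.8]
opening: 0.098
grasp_force: 59.2
```

Run:
```python
from lib import *
s=sense(); print(s["ee_pos"],s["orientation"],s["joint_positions"].round(2))
im=snapshot("wrist"); cv2.imwrite("pics/w5.png",im[:,:,::-1])
```

```text
[ 0.48426797 -0.26083443  0.14974418] [-1.86786937e-04  9.92606850e-01  1.21373762e-01 -1.27505293e-04] [ 0.66  0.37 -0.31  1.9   0.14  0.88 -1.04]
```

View pics/w5.png

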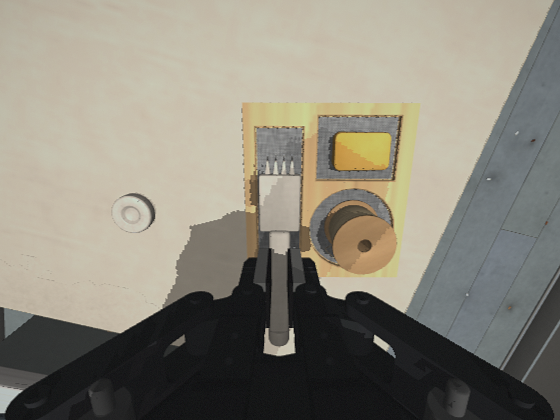

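Wax and spool both sit in their pockets, at (362,151) and (363,245). The iron is aligned over its pocket at (280,150–340), so I lower it.

Emit:
arm_command:
  plan:
    - {"offset": [0, 0, 0.4], "angular": [0, 0, 0], "grip": 0}
    - {"offset": [0, 0, 0.84], "angular": [0, 0, 0], "grip": 0}
    - {"offset": [0, 0, 0.84], "angular": [0, 0, 0], "grip": 0}

```text
time_s: 25.45
ee_pos: [0.4823, -0.2602, 0.0807]
orientation: [-0.002, 0.993, 0.121, -0.002]
contact_force: [-0.7, -0.6, 0.1]
opening: 0.096
grasp_force: 59.2
```

Emit:
arm_command:
  plan:
    - {"offset": [0, 0, 0.4], "angular": [0, 0, 0], "grip": 0}
    - {"offset": [0, 0, 0.6], "angular": [0, 0, 0], "grip": 0}
    - {"offset": [0, 0, 0.75], "angular": [0, 0, 0], "grip": 0}
    - {"offset": [0, 0, 0.82], "angular": [0, 0, 0], "grip": 0}
    - {"offset": [0, 0, 0.835], "angular": [0, 0, 0], "grip": 0}
    - {"offset": [0, 0, 0.835], "angular": [0, 0, 0], "grip": 0}

```text
time_s: 26.2
ee_pos: [0.4847, -0.2612, 0.0165]
orientation: [0.0, 0.993, 0.121, 0.0]
contact_force: [-0.7, 0.2, -1.0]
opening: 0.094
grasp_force: 59.2
```

Emit:
arm_command:
  plan:
    - {"offset": [0, 0, 0.01], "angular": [0, 0, 0], "grip": 0}
    - {"offset": [0, 0, 0.01], "angular": [0, 0, 0], "grip": 0.3}
    - {"offset": [0, 0, 0.01], "angular": [0, 0, 0], "grip": 0.3}
    - {"offset": [0, 0, 0.01], "angular": [0, 0, 0], "grip": 0.3}
    - {"offset": [0, 0, 0.01], "angular": [0, 0, 0], "grip": 0.3}

```text
time_s: 26.82
ee_pos: [0.4844, -0.2611, 0.0153]
orientation: [0.0, 0.993, 0.121, 0.0]
contact_force: [0.6, -0.2, -0.2]
opening: 0.294
grasp_force: 0.0
```

Emit:
arm_command:
  plan:
    - {"offset": [0, 0, -0.2], "angular": [0, 0, 0], "grip": 0.3}
    - {"offset": [0, 0, -0.9], "angular": [0, 0, 0], "grip": 0.3}
    - {"offset": [0, 0, -0.9], "angular": [0, 0, 0], "grip": 0.3}

```text
time_s: 27.2
ee_pos: [0.4877, -0.2624, 0.0923]
orientation: [0.003, 0.993, 0.121, 0.004]
contact_force: [0.2, -0.2, -0.2]
opening: 0.301
grasp_force: 0.0
```

Emit:
arm_command:
  plan:
    - {"offset": [0, 0, -0.9], "angular": [0, 0, 0], "grip": 0.7}
    - {"offset": [0, 0, -0.9], "angular": [0, 0, 0], "grip": 0.7}

```text
time_s: 27.45
ee_pos: [0.4866, -0.2619, 0.1635]
orientation: [0.002, 0.993, 0.121, 0.003]
contact_force: [1.0, 0.1, 0.5]
opening: 0.698
grasp_force: 0.0
```

Emit:
arm_command:
  plan:
    - {"offset": [-0.1, -0.94, 0], "angular": [0, 0, 0], "grip": 0.7}
    - {"offset": [-0.1, -0.94, 0], "angular": [0, 0, 0], "grip": 0.7}

```text
time_s: 27.7
ee_pos: [0.4567, -0.1863, 0.1588]
orientation: [-0.001, 0.992, 0.123, -0.001]
contact_force: [0.6, 0.0, -0.0]
opening: 0.696
grasp_force: 0.0
```

Emit:
arm_command:
  plan:
    - {"offset": [-0.1, -0.94, 0], "angular": [0, 0, 0], "grip": 0.7}
    - {"offset": [-0.1, -0.94, 0], "angular": [0, 0, 0], "grip": 0.7}
    - {"offset": [-0.1, -0.94, 0], "angular": [0, 0, 0], "grip": 0.7}
    - {"offset": [-0.1, -0.94, 0], "angular": [0, 0, 0], "grip": 0.7}

```text
time_s: 28.2
ee_pos: [0.4333, -0.1203, 0.1592]
orientation: [0.0, 0.993, 0.12, 0.0]
contact_force: [0.4, 0.3, 0.6]
opening: 0.698
grasp_force: 0.0
```

Run:
```python
from lib import *
s=sense(); print(s["ee_pos"],s["orientation"])
m=camera_model("wrist"); im=snapshot("wrist"); np.savez("w6.npz",im=im,**m); cv2.imwrite("pics/w6.png",im[:,:,::-1])
print(proj(m,np.array([.433,-.119,.012])))
```

```text
[ 0.43330265 -0.12030315  0.15920279] [2.74047113e-04 9.92823988e-01 1.19584324e-01 2.05962503e-04]
[277.63836017 195.96798852]
```

View pics/w6.png

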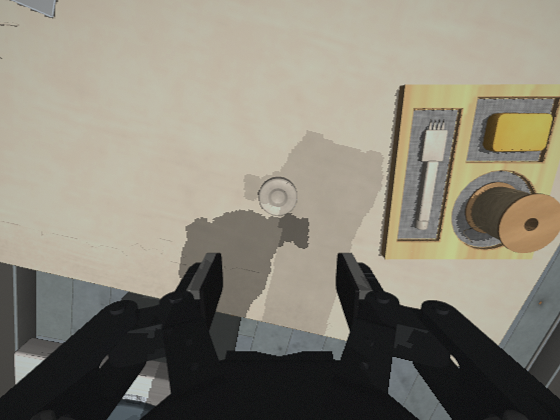

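The stitching kit is complete: iron (430,180), wax (520,132) and spool are all in their pockets. The anvil is centred under the tool at (277,195).

Emit:
arm_command:
  plan:
    - {"offset": [0, -0.015, 0.5], "angular": [0, 0, 0], "grip": 0.7}
    - {"offset": [0, -0.015, 0.96], "angular": [0, 0, 0], "grip": 0.7}
    - {"offset": [0, -0.015, 0.96], "angular": [0, 0, 0], "grip": 0.7}

```text
time_s: 28.62
ee_pos: [0.4308, -0.1182, 0.0804]
orientation: [-0.001, 0.993, 0.12, -0.003]
contact_force: [-0.6, -0.6, -0.1]
opening: 0.701
grasp_force: 0.0
```

Emit:
arm_command:
  plan:
    - {"offset": [0, 0, 0.5], "angular": [0, 0, 0], "grip": 0.65}
    - {"offset": [0, 0, 0.8], "angular": [0, 0, 0], "grip": 0.65}
    - {"offset": [0, 0, 0.92], "angular": [0, 0, 0], "grip": 0.65}
    - {"offset": [0, 0, 0.97], "angular": [0, 0, 0], "grip": 0.65}
    - {"offset": [0, 0, 0.97], "angular": [0, 0, 0], "grip": 0.65}

```text
time_s: 29.25
ee_pos: [0.4333, -0.118, 0.0056]
orientation: [0.0, 0.993, 0.12, 0.001]
contact_force: [0.2, 0.6, 0.1]
opening: 0.648
grasp_force: 0.0
```

Emit:
arm_command:
  plan:
    - {"offset": [0, 0, 0], "angular": [0, 0, 0], "grip": 0.5}
    - {"offset": [0, 0, 0], "angular": [0, 0, 0], "grip": 0.3}
    - {"offset": [0, 0, 0], "angular": [0, 0, 0], "grip": 0}
    - {"offset": [0, 0, 0], "angular": [0, 0, 0], "grip": 0}
    - {"offset": [0, 0, 0], "angular": [0, 0, 0], "grip": 0}
    - {"offset": [0, 0, 0], "angular": [0, 0, 0], "grip": 0}
  newtons: 50

```text
time_s: 30.0
ee_pos: [0.4332, -0.1181, 0.006]
orientation: [0.001, 0.993, 0.12, 0.001]
contact_force: [-1.4, -0.1, 7.9]
opening: 0.416
grasp_force: 49.0
```

Emit:
arm_command:
  plan:
    - {"offset": [0, 0, -0.2], "angular": [0, 0, 0], "grip": 0}
    - {"offset": [0, 0, -0.6], "angular": [0, 0, 0], "grip": 0}
    - {"offset": [0, 0, -0.9], "angular": [0, 0, 0], "grip": 0}
    - {"offset": [0, 0, -0.9], "angular": [0, 0, 0], "grip": 0}

```text
time_s: 30.5
ee_pos: [0.4338, -0.118, 0.0785]
orientation: [0.001, 0.993, 0.12, 0.002]
contact_force: [0.1, 0.5, -1.8]
opening: 0.42
grasp_force: 50.2
```

Emit:
arm_command:
  plan:
    - {"offset": [0, 0, -0.9], "angular": [0, 0, 0], "grip": 0}
    - {"offset": [0, 0, -0.9], "angular": [0, 0, 0], "grip": 0}
    - {"offset": [0, 0, -0.9], "angular": [0, 0, 0], "grip": 0}

```text
time_s: 30.88
ee_pos: [0.4322, -0.1178, 0.1485]
orientation: [0.0, 0.993, 0.12, -0.0]
contact_force: [0.2, -1.1, -0.8]
opening: 0.417
grasp_force: 50.6
```

Emit:
arm_command:
  plan:
    - {"offset": [0.344, -0.928, 0], "angular": [0, 0, 0], "grip": 0}
    - {"offset": [0.344, -0.928, 0], "angular": [0, 0, 0], "grip": 0}

```text
time_s: 31.12
ee_pos: [0.4402, -0.0357, 0.147]
orientation: [-0.001, 0.992, 0.123, -0.002]
contact_force: [0.3, 0.1, -0.6]
opening: 0.418
grasp_force: 50.7
```

Emit:
arm_command:
  plan:
    - {"offset": [0.344, -0.928, 0], "angular": [0, 0, 0], "grip": 0}
    - {"offset": [0.344, -0.928, 0], "angular": [0, 0, 0], "grip": 0}

```text
time_s: 31.38
ee_pos: [0.4491, 0.0434, 0.147]
orientation: [-0.001, 0.992, 0.123, -0.001]
contact_force: [0.1, -0.8, -1.2]
opening: 0.418
grasp_force: 50.7
```

Emit:
arm_command:
  plan:
    - {"offset": [0.344, -0.928, 0], "angular": [0, 0, 0], "grip": 0}
    - {"offset": [0.344, -0.928, 0], "angular": [0, 0, 0], "grip": 0}

```text
time_s: 31.62
ee_pos: [0.458, 0.1221, 0.1469]
orientation: [-0.001, 0.992, 0.123, -0.001]
contact_force: [-0.3, -0.6, -0.1]
opening: 0.415
grasp_force: 50.7
```

Emit:
arm_command:
  plan:
    - {"offset": [0.146, -0.979, 0], "angular": [0, 0, 0], "grip": 0}
    - {"offset": [0.146, -0.979, 0], "angular": [0, 0, 0], "grip": 0}

```text
time_s: 31.88
ee_pos: [0.4498, 0.2009, 0.1469]
orientation: [-0.001, 0.992, 0.124, -0.002]
contact_force: [-0.2, 0.2, -2.2]
opening: 0.42
grasp_force: 50.7
```

Emit:
arm_command:
  plan:
    - {"offset": [0.146, -0.979, 0], "angular": [0, 0, 0], "grip": 0}
    - {"offset": [0.146, -0.979, 0], "angular": [0, 0, 0], "grip": 0}

```text
time_s: 32.12
ee_pos: [0.4426, 0.2793, 0.1473]
orientation: [-0.001, 0.992, 0.123, -0.001]
contact_force: [-0.1, -0.5, -1.0]
opening: 0.415
grasp_force: 50.7
```

Emit:
arm_command:
  plan:
    - {"offset": [0.146, -0.979, 0], "angular": [0, 0, 0], "grip": 0}
    - {"offset": [0.146, -0.979, 0], "angular": [0, 0, 0], "grip": 0}
    - {"offset": [0.146, -0.979, 0], "angular": [0, 0, 0], "grip": 0}
    - {"offset": [0.146, -0.979, 0], "angular": [0, 0, 0], "grip": 0}

```text
time_s: 32.62
ee_pos: [0.4376, 0.3522, 0.1478]
orientation: [0.001, 0.993, 0.119, -0.001]
contact_force: [0.1, -0.3, -0.3]
opening: 0.417
grasp_force: 50.7
```

Run:
```python
from lib import *
s=sense(); print(s["ee_pos"],s["orientation"],s["joint_positions"].round(2))
m=camera_model("wrist"); im=snapshot("wrist"); np.savez("w7.npz",im=im,**m); cv2.imwrite("pics/w7.png",im[:,:,::-1])
print(proj(m,np.array([.438,.3547,.014])),proj(m,np.array([.550,.3575,.014])))
```

```text
[0.43760065 0.35216825 0.14779623] [ 1.44341934e-03  9.92851041e-01  1.19349507e-01 -6.49121450e-04] [-0.31  0.44 -0.57  1.87  0.29  0.92 -2.35]
[276.26440161 198.22847955] [303.44380922  76.19925434]
```

View pics/w7.png

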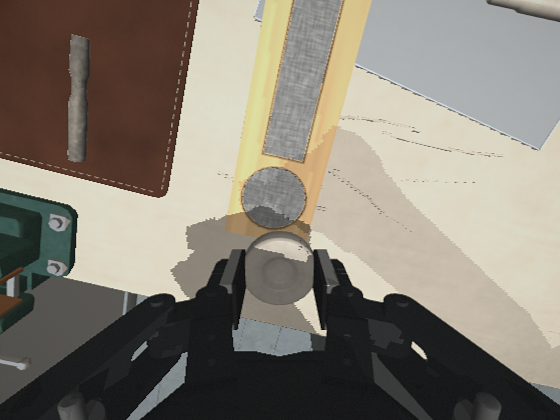

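The round pocket is centred at (273,195), so I shift about 3–4 mm and lower the anvil.

Emit:
arm_command:
  plan:
    - {"offset": [0.037, -0.05, 0.4], "angular": [0, 0, 0], "grip": 0}
    - {"offset": [0.037, -0.05, 0.83], "angular": [0, 0, 0], "grip": 0}
    - {"offset": [0.037, -0.05, 0.83], "angular": [0, 0, 0], "grip": 0}

```text
time_s: 33.05
ee_pos: [0.4383, 0.3561, 0.0802]
orientation: [0.002, 0.993, 0.119, -0.002]
contact_force: [-0.3, -0.1, -0.7]
opening: 0.414
grasp_force: 50.7
```

Emit:
arm_command:
  plan:
    - {"offset": [0, 0, 0.4], "angular": [0, 0, 0], "grip": 0}
    - {"offset": [0, 0, 0.6], "angular": [0, 0, 0], "grip": 0}
    - {"offset": [0, 0, 0.75], "angular": [0, 0, 0], "grip": 0}
    - {"offset": [0, 0, 0.82], "angular": [0, 0, 0], "grip": 0}
    - {"offset": [0, 0, 0.83], "angular": [0, 0, 0], "grip": 0}
    - {"offset": [0, 0, 0.83], "angular": [0, 0, 0], "grip": 0}

```text
time_s: 33.8
ee_pos: [0.4393, 0.3598, 0.0166]
orientation: [-0.0, 0.993, 0.121, 0.0]
contact_force: [-0.1, -0.1, -1.0]
opening: 0.417
grasp_force: 50.7
```

Emit:
arm_command:
  plan:
    - {"offset": [0, 0.03, 0.02], "angular": [0, 0, 0], "grip": 0}
    - {"offset": [0, 0.03, 0.02], "angular": [0, 0, 0], "grip": 0}
    - {"offset": [0, 0.03, 0.02], "angular": [0, 0, 0], "grip": 0.6}
    - {"offset": [0, 0.03, 0.02], "angular": [0, 0, 0], "grip": 0.6}
    - {"offset": [0, 0.03, 0.02], "angular": [0, 0, 0], "grip": 0.6}
    - {"offset": [0, 0.03, 0.02], "angular": [0, 0, 0], "grip": 0.6}

```text
time_s: 34.55
ee_pos: [0.4397, 0.3572, 0.0145]
orientation: [-0.0, 0.993, 0.121, 0.0]
contact_force: [-0.8, -0.1, 0.6]
opening: 0.597
grasp_force: 0.0
```

Emit:
arm_command:
  plan:
    - {"offset": [0, 0, -0.2], "angular": [0, 0, 0], "grip": 0.6}
    - {"offset": [0, 0, -0.9], "angular": [0, 0, 0], "grip": 0.6}
    - {"offset": [0, 0, -0.9], "angular": [0, 0, 0], "grip": 0.6}

```text
time_s: 34.92
ee_pos: [0.4419, 0.3599, 0.0915]
orientation: [-0.003, 0.993, 0.121, 0.004]
contact_force: [-0.2, -0.2, 0.1]
opening: 0.602
grasp_force: 0.0
```

Emit:
arm_command:
  plan:
    - {"offset": [0, 0, -0.9], "angular": [0, 0, 0], "grip": 0.6}
    - {"offset": [0, 0, -0.9], "angular": [0, 0, 0], "grip": 0.6}

```text
time_s: 35.17
ee_pos: [0.4411, 0.3591, 0.1626]
orientation: [-0.002, 0.993, 0.121, 0.003]
contact_force: [-0.6, 0.1, 0.3]
opening: 0.602
grasp_force: 0.0
```

Emit:
arm_command:
  plan:
    - {"offset": [0.494, 0.752, 0], "angular": [0, 0, 0], "grip": 0.6}
    - {"offset": [0.494, 0.752, 0], "angular": [0, 0, 0], "grip": 0.6}

```text
time_s: 35.42
ee_pos: [0.4958, 0.3034, 0.1577]
orientation: [0.002, 0.993, 0.117, 0.0]
contact_force: [0.0, 0.0, -0.5]
opening: 0.598
grasp_force: 0.0
```

Emit:
arm_command:
  plan:
    - {"offset": [0.494, 0.752, 0], "angular": [0, 0, 0], "grip": 0.6}
    - {"offset": [0.494, 0.752, 0], "angular": [0, 0, 0], "grip": 0.6}

```text
time_s: 35.67
ee_pos: [0.5482, 0.2542, 0.1573]
orientation: [0.002, 0.993, 0.117, -0.0]
contact_force: [0.6, -0.8, 0.6]
opening: 0.601
grasp_force: 0.0
```

Emit:
arm_command:
  plan:
    - {"offset": [0.494, 0.752, 0], "angular": [0, 0, 0], "grip": 0.6}
    - {"offset": [0.494, 0.752, 0], "angular": [0, 0, 0], "grip": 0.6}

```text
time_s: 35.92
ee_pos: [0.6005, 0.2056, 0.1573]
orientation: [0.001, 0.993, 0.117, -0.0]
contact_force: [-0.9, 0.2, -0.1]
opening: 0.596
grasp_force: 0.0
```

Emit:
arm_command:
  plan:
    - {"offset": [0.494, 0.752, 0], "angular": [0, 0, -0.221], "grip": 0.6}
    - {"offset": [0.494, 0.752, 0], "angular": [0, 0, -0.221], "grip": 0.6}
    - {"offset": [0.494, 0.752, 0], "angular": [0, 0, -0.221], "grip": 0.6}
    - {"offset": [0.494, 0.752, 0], "angular": [0, 0, -0.221], "grip": 0.6}
    - {"offset": [0.494, 0.752, 0], "angular": [0, 0, -0.221], "grip": 0.6}
    - {"offset": [0.494, 0.752, 0], "angular": [0, 0, -0.221], "grip": 0.6}
    - {"offset": [0.494, 0.752, 0], "angular": [0, 0, -0.221], "grip": 0.6}
    - {"offset": [0.494, 0.752, 0], "angular": [0, 0, -0.221], "grip": 0.6}
    - {"offset": [0.494, 0.752, 0], "angular": [0, 0, -0.221], "grip": 0.6}
    - {"offset": [0.494, 0.752, 0], "angular": [0, 0, -0.221], "grip": 0.6}

```text
time_s: 37.17
ee_pos: [0.6502, 0.1619, 0.1582]
orientation: [-0.0, 0.686, 0.728, -0.0]
contact_force: [-0.3, -0.4, -0.9]
opening: 0.602
grasp_force: 0.0
```

Run:
```python
from lib import *
s=sense(); print(s["ee_pos"],s["orientation"],s["joint_positions"].round(2))
m=camera_model("wrist"); im=snapshot("wrist"); np.savez("w8.npz",im=im,**m); cv2.imwrite("pics/w8.png",im[:,:,::-1])
print(proj(m,np.array([.6505,.162,.0075])))
```

```text
[0.65017807 0.16189256 0.15821269] [-1.76277647e-04  6.85865891e-01  7.27727911e-01 -1.88359998e-04] [ 0.23  0.67 -0.82  1.59  0.53  1.12 -0.66]
[278.8565846  194.75846735]
```

View pics/w8.png

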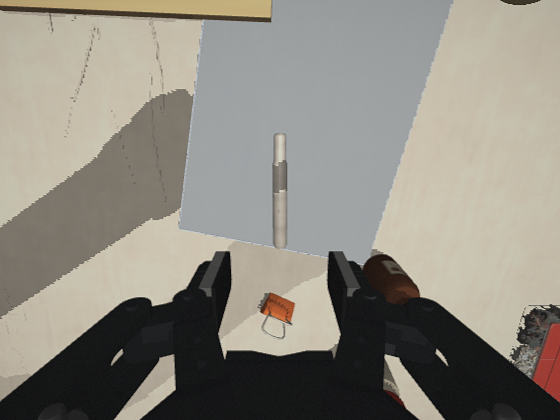

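The setter runs straight up the image from (280,133) to (280,248). I'll compute its midpoint and the dye clearance before descending.

Run:
```python
from lib import *
d=np.load("w8.npz"); im=d["im"]; m={k:d[k] for k in("vertical_fov","cx","cy","view")}
print((ray(m,[(280,133.5),(280,248)],.0075)*1000).round(1))
m=camera_model("top"); print("dye,pot",(ray(m,[(252,152),(312,155)],0)*1000).round())
```

```text
[[648.  223.3   7.5]
 [655.3 102.2   7.5]]
dye,pot [[764.  80.   0.]
 [754. -65.   0.]]
```

Emit:
arm_command:
  plan:
    - {"offset": [0, 0.017, 0.5], "angular": [0, 0, 0], "grip": 0.5}
    - {"offset": [0, 0.017, 0.96], "angular": [0, 0, 0], "grip": 0.5}
    - {"offset": [0, 0.017, 0.96], "angular": [0, 0, 0], "grip": 0.5}

```text
time_s: 37.6
ee_pos: [0.65, 0.1604, 0.0787]
orientation: [-0.001, 0.686, 0.728, -0.003]
contact_force: [0.4, -0.8, 0.8]
opening: 0.5
grasp_force: 0.0
```

Emit:
arm_command:
  plan:
    - {"offset": [0, 0, 0.5], "angular": [0, 0, 0], "grip": 0.4}
    - {"offset": [0, 0, 0.8], "angular": [0, 0, 0], "grip": 0.4}
    - {"offset": [0, 0, 0.92], "angular": [0, 0, 0], "grip": 0.4}
    - {"offset": [0, 0, 0.97], "angular": [0, 0, 0], "grip": 0.4}
    - {"offset": [0, 0, 0.97], "angular": [0, 0, 0], "grip": 0.4}

```text
time_s: 38.22
ee_pos: [0.6526, 0.1617, 0.0049]
orientation: [0.0, 0.686, 0.728, 0.001]
contact_force: [0.4, -0.8, 1.0]
opening: 0.401
grasp_force: 0.0
```

Emit:
arm_command:
  plan:
    - {"offset": [0, 0, 0], "angular": [0, 0, 0], "grip": 0.25}
    - {"offset": [0, 0, 0], "angular": [0, 0, 0], "grip": 0}
    - {"offset": [0, 0, 0], "angular": [0, 0, 0], "grip": 0}
    - {"offset": [0, 0, 0], "angular": [0, 0, 0], "grip": 0}
    - {"offset": [0, 0, 0], "angular": [0, 0, 0], "grip": 0}
    - {"offset": [0, 0, 0], "angular": [0, 0, 0], "grip": 0}
  newtons: 60

```text
time_s: 38.98
ee_pos: [0.6527, 0.1617, 0.0052]
orientation: [0.0, 0.686, 0.728, 0.001]
contact_force: [-1.2, -1.2, 7.3]
opening: 0.15
grasp_force: 62.2
```

Emit:
arm_command:
  plan:
    - {"offset": [0, 0, -0.2], "angular": [0, 0, 0], "grip": 0}
    - {"offset": [0, 0, -0.6], "angular": [0, 0, 0], "grip": 0}
    - {"offset": [0, 0, -0.9], "angular": [0, 0, 0], "grip": 0}
    - {"offset": [0, 0, -0.9], "angular": [0, 0, 0], "grip": 0}

```text
time_s: 39.48
ee_pos: [0.6534, 0.1621, 0.0787]
orientation: [0.001, 0.686, 0.728, 0.002]
contact_force: [0.7, -0.5, -1.1]
opening: 0.151
grasp_force: 61.5
```

Emit:
arm_command:
  plan:
    - {"offset": [0, 0, -0.9], "angular": [0, 0, 0], "grip": 0}
    - {"offset": [0, 0, -0.9], "angular": [0, 0, 0], "grip": 0}
    - {"offset": [0, 0, -0.9], "angular": [0, 0, 0], "grip": 0}

```text
time_s: 39.85
ee_pos: [0.6519, 0.1611, 0.1478]
orientation: [0.0, 0.686, 0.728, -0.0]
contact_force: [0.7, -1.1, -1.3]
opening: 0.155
grasp_force: 61.5
```

Emit:
arm_command:
  plan:
    - {"offset": [0.845, -0.367, 0], "angular": [0, 0, 0], "grip": 0}
    - {"offset": [0.845, -0.367, 0], "angular": [0, 0, 0], "grip": 0}

```text
time_s: 40.1
ee_pos: [0.6144, 0.2317, 0.1462]
orientation: [-0.002, 0.683, 0.73, -0.001]
contact_force: [0.1, 0.1, -0.1]
opening: 0.153
grasp_force: 61.4
```

Emit:
arm_command:
  plan:
    - {"offset": [0.845, -0.367, 0], "angular": [0, 0, 0], "grip": 0}
    - {"offset": [0.845, -0.367, 0], "angular": [0, 0, 0], "grip": 0}

```text
time_s: 40.35
ee_pos: [0.5811, 0.2974, 0.1465]
orientation: [-0.002, 0.683, 0.731, -0.001]
contact_force: [-0.4, -0.1, -0.2]
opening: 0.151
grasp_force: 61.4
```

Emit:
arm_command:
  plan:
    - {"offset": [0.845, -0.367, 0], "angular": [0, 0, -0.246], "grip": 0}
    - {"offset": [0.845, -0.367, 0], "angular": [0, 0, -0.246], "grip": 0}
    - {"offset": [0.845, -0.367, 0], "angular": [0, 0, -0.246], "grip": 0}
    - {"offset": [0.845, -0.367, 0], "angular": [0, 0, -0.246], "grip": 0}
    - {"offset": [0.845, -0.367, 0], "angular": [0, 0, -0.246], "grip": 0}
    - {"offset": [0.845, -0.367, 0], "angular": [0, 0, -0.246], "grip": 0}
    - {"offset": [0.845, -0.367, 0], "angular": [0, 0, -0.246], "grip": 0}
    - {"offset": [0.845, -0.367, 0], "angular": [0, 0, -0.246], "grip": 0}
    - {"offset": [0.845, -0.367, 0], "angular": [0, 0, -0.246], "grip": 0}
    - {"offset": [0.845, -0.367, 0], "angular": [0, 0, -0.246], "grip": 0}
    - {"offset": [0.845, -0.367, 0], "angular": [0, 0, -0.246], "grip": 0}

```text
time_s: 41.72
ee_pos: [0.552, 0.358, 0.147]
orientation: [-0.0, -0.017, 1.0, -0.001]
contact_force: [-0.3, 0.4, -0.9]
opening: 0.152
grasp_force: 61.5
```

Run:
```python
from lib import *
s=sense(); print(s["ee_pos"],s["orientation"],s["joint_positions"].round(2))
m=camera_model("wrist"); im=snapshot("wrist"); np.savez("w9.npz",im=im,**m); cv2.imwrite("pics/w9.png",im[:,:,::-1])
print(proj(m,np.array([.5515,.3585,.014])),proj(m,np.array([.4398,.3575,.014])))
```

```text
[0.55203735 0.35796969 0.14699936] [-4.98520709e-04 -1.67369296e-02  9.99859631e-01 -5.87134744e-04] [ 0.07  0.82 -1.16  1.62  0.79  1.24  0.36]
[279.38444963 198.31454438] [282.64103585  73.16511253]
```

View pics/w9.png

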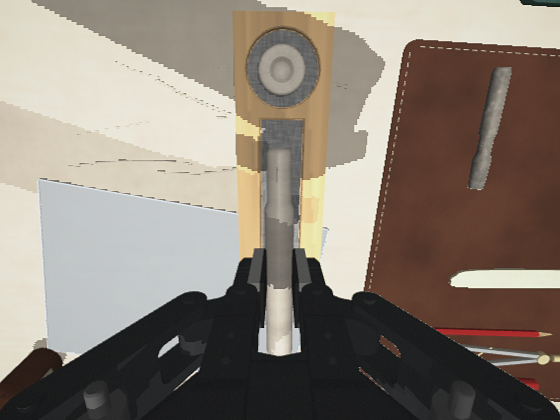

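The anvil is centred in its pocket at (283,66), and the setter is aligned over the long pocket. Lowering it.

Emit:
arm_command:
  plan:
    - {"offset": [0.012, 0, 0.4], "angular": [0, 0, 0], "grip": 0}
    - {"offset": [0.012, 0, 0.83], "angular": [0, 0, 0], "grip": 0}
    - {"offset": [0.012, 0, 0.83], "angular": [0, 0, 0], "grip": 0}

```text
time_s: 42.15
ee_pos: [0.5501, 0.3568, 0.0789]
orientation: [-0.002, -0.017, 1.0, -0.002]
contact_force: [-0.8, -0.2, -0.7]
opening: 0.149
grasp_force: 61.4
```

Emit:
arm_command:
  plan:
    - {"offset": [0, 0, 0.4], "angular": [0, 0, 0], "grip": 0}
    - {"offset": [0, 0, 0.6], "angular": [0, 0, 0], "grip": 0}
    - {"offset": [0, 0, 0.75], "angular": [0, 0, 0], "grip": 0}
    - {"offset": [0, 0, 0.82], "angular": [0, 0, 0], "grip": 0}
    - {"offset": [0, 0, 0.825], "angular": [0, 0, 0], "grip": 0}
    - {"offset": [0, 0, 0.825], "angular": [0, 0, 0], "grip": 0}

```text
time_s: 42.9
ee_pos: [0.5514, 0.3589, 0.0163]
orientation: [0.0, -0.017, 1.0, 0.0]
contact_force: [0.0, 0.6, 0.0]
opening: 0.152
grasp_force: 61.5
```

Emit:
arm_command:
  plan:
    - {"offset": [0, 0, 0.018], "angular": [0, 0, 0], "grip": 0}
    - {"offset": [0, 0, 0.018], "angular": [0, 0, 0], "grip": 0}
    - {"offset": [0, 0, 0.018], "angular": [0, 0, 0], "grip": 0.35}
    - {"offset": [0, 0, 0.018], "angular": [0, 0, 0], "grip": 0.35}
    - {"offset": [0, 0, 0.018], "angular": [0, 0, 0], "grip": 0.35}
    - {"offset": [0, 0, 0.018], "angular": [0, 0, 0], "grip": 0.35}

```text
time_s: 43.65
ee_pos: [0.5512, 0.3586, 0.0142]
orientation: [0.0, -0.017, 1.0, -0.0]
contact_force: [0.0, 0.5, -0.0]
opening: 0.352
grasp_force: 0.0
```

Emit:
arm_command:
  plan:
    - {"offset": [0, 0, -0.2], "angular": [0, 0, 0], "grip": 0.35}
    - {"offset": [0, 0, -0.9], "angular": [0, 0, 0], "grip": 0.35}
    - {"offset": [0, 0, -0.9], "angular": [0, 0, 0], "grip": 0.35}

```text
time_s: 44.02
ee_pos: [0.5526, 0.3617, 0.0923]
orientation: [0.003, -0.017, 1.0, 0.003]
contact_force: [-0.3, 0.9, -0.1]
opening: 0.347
grasp_force: 0.0
```

Emit:
arm_command:
  plan:
    - {"offset": [0, 0, -0.9], "angular": [0, 0, 0], "grip": 0.35}
    - {"offset": [0, 0, -0.9], "angular": [0, 0, 0], "grip": 0.35}
    - {"offset": [0, 0, -0.9], "angular": [0, 0, 0], "grip": 0.35}
    - {"offset": [0, 0, -0.9], "angular": [0, 0, 0], "grip": 0.35}

```text
time_s: 44.52
ee_pos: [0.5508, 0.3576, 0.1567]
orientation: [-0.001, -0.017, 1.0, -0.001]
contact_force: [-0.6, -0.8, 0.7]
opening: 0.354
grasp_force: 0.0
```

Run:
```python
from lib import *
w=snapshot("wrist"); s=snapshot("side")[140:310,120:460]
c=cv2.resize(w,(560,420))[0:300]; d=cv2.resize(s,(600,300),interpolation=cv2.INTER_CUBIC)
c=cv2.copyMakeBorder(c,0,0,0,40,cv2.BORDER_CONSTANT)
cv2.imwrite("pics/end.png",np.vstack([c,d])[:,:,::-1])
```

```text
(no output)
```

View pics/end.png

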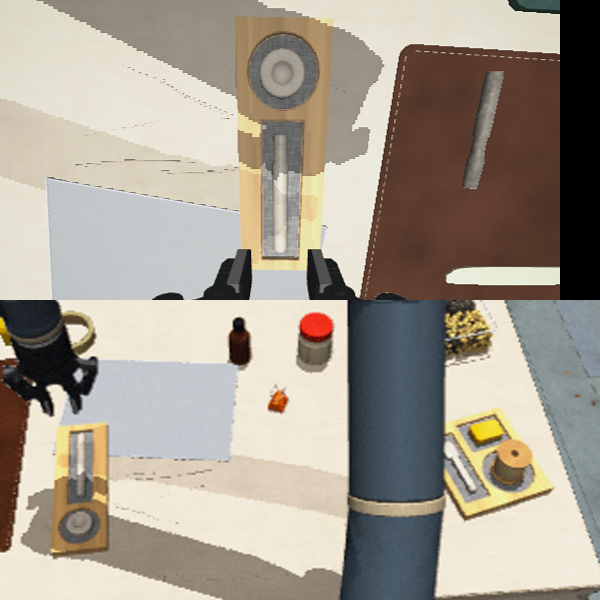

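The setter, anvil, iron, wax and spool all lie in their pockets. The clip, pot and dye are where they were, and the gripper is clear, so I'm handing in.

```bash
python3 -c "
from rig import ticket
print(ticket.job_done())"
```

```text
the job is handed in; nothing more can be done
None
```

I placed both kits and handed the job in at about 44.5 s of the 109 s allowed; the last pictures show all five items in their pockets, with the clip, pot and dye untouched, but no judged result came back.

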